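Carry the ball tray to the ion blower

ROBOT

A 6-joint arm with a two-finger parallel gripper is mounted at the origin on the work surface; the furniture and walls round the work are solid. World frame = base frame: x ahead of the robot, y to its left, z up, the work surface at z = 0. Lengths are in mm, angles in rad, forces in N, time in s.
With the tool pointing down it reaches from about 300 to 775 mm from the base axis. Payload 14.6 kg.
Tool frame: the origin (TCP) lies on the centre line of the jaws, within the pads' length; the fingertips stand 19 mm ahead of it and the grasp point (between the pads) is the TCP (bot.tip_reach is the distance from the TCP to the fingertips, in mm); y points along the fingers, x is the direction in which the jaws open and shut, and the axes are right-handed (so a half turn about y gives the same grasp; the last joint's range is limited). The gripper opens to 85 mm and grips with 20 to 120 N. Pads are 22 mm wide; open, the fingers measure 114 mm over their backs; the gripper's body (76 mm by 85 mm) begins 54 mm behind the grasp point. The pads swing forward as they close: fully open they stand 13 mm farther back than shut.
Start: joints at [-1.265, 0.3, 1.521, -0, 1.321, -0.067], TCP at [200.316, -512.214, 250.281] pointing down, gripper open.
Joint ranges: [-3.03, 3.03], [-0.79, 2.21], [0.23, 2.52], [-1.04, 4.18], [0, 3.07], [-2.55, 2.55]. Speed limits (rad/s): [2.22, 2.22, 2.57, 3.14, 3.14, 3.14].

INTERFACE

Orientations are given as a unit quaternion [w, x, y, z].
In Python, from rig import bot gives the robot as it stands. Calls block until the motion is done:
- bot.move_to(position, orientation): joint-space move of the TCP to a pose.
- bot.servo_line(position, attitude=None, speed=150, until_force=None): straight line of the TCP; attitude=None keeps the orientation; speed is the mean speed in mm/s. With until_force (N) it stops when the force on the tool has changed by that much, and returns True; else False.
- bot.move_joints(angles): joint-space move.
- bot.move_gripper(opening, grip_force=None): finger opening in mm; grip_force is the grip in N (None keeps the last); returns when the fingers have stopped.
- bot.dwell(seconds).
- bot.ik(position, orientation): joint angles nearest the present ones, or None.
- bot.read_state(): the state.
- bot.read_camera(name): name is "side" or "top" or "wrist"; returns a dict with "image" (480x640x3 uint8, blue, green, red), "depth" (480x640 float32, mm along the optical axis (not along the pixel's ray), 0 where there is no reading), "fovy" (degrees; the focal length in pixels is half the picture's height over the tangent of half this angle, whatever the lens; pixels are square), "cx", "cy" (the principal point, pixels), "eye" and "attitude" of the camera in the world; the wrist camera has in their place "mount" (4x4, takes a point from camera to tool coordinates, whose origin is the TCP and whose axes are the tool frame's). Camera axes: x right, y down, z forward; pixel columns grow to the right and rows downward; lengths in mm; the calibration is good to about 2 mm. A picture is of the moment at which its call begins: read the wrist's pose just before it.
A pose or a line that the arm cannot do raises bot.MotionError and nothing moves.
- bot.finish_job(): hands the job in, once; it reports no verdict.
The state is a dict: "clock": time; "joint_positions": joint angles; "qvel": joint speeds; "effort": joint torques, N m; "ee_pos": TCP position; "tool_rot": TCP orientation; "ft_force": force on the tool from outside, world axes, zero at the start; "moment": the same for the moment, N m; "grip_width": finger opening in mm.
Only numpy, scipy, OpenCV 4.12 (cv2) and the standard library are available. Lean on these libraries where they do the work, as an engineer would, in place of code of your own. Each camera call takes 0.05 s, during which the arm holds its last target.

TASK

Swing the magnifier lamp's arm off the blue ball tray, all the way round to its stop, and leave it there. Then lift the tray by its upright metal grip plate without tipping the white ball out of its pocket, and carry it in front of the ion blower to clear its static. Finish still holding the tray in the gripper, level and still, with the ball straight in front of the middle of the fan grille, at its height and about 15 cm from it; touch the blower with nothing and leave the other things where they stand.

Things in the scene. Friction and masses are not known exactly. Their poses are not given: they have to be found in the camera images.
- lamp_arm (a joint): swing of the magnifier lamp's arm about the upright post, rad: 0 when the arm points along the stand's -x (over the tray), growing clockwise seen from above, to the stop at 1.4; it starts between 0 and 0.18. Stiff hinge (about 0.12 N m of friction): it stays where it is left
- lamp_hinge (a point): point on the lamp arm's upright hinge axis, in the middle of the arm's height (183 mm above the bench). Axes turn with the arm: the arm runs along this frame's -x. The stand is a grey disc 110 mm across and 20 mm high with a steel post, fixed to the bench; the top of the hinge collar is 206 mm above the bench
- lamp_knob (a point): upright red knob on top of the lamp arm, a pin 16 mm in diameter and 40 mm tall (192 to 232 mm above the bench), 105 mm from the hinge axis; this point is on its axis, 218 mm above the bench. Pinch it from above; it does not turn on the arm
- lamp_head (a point): centre of the white round magnifier head at the end of the arm, on its underside (168 mm above the bench), 170 mm from the hinge axis; the head is 94 mm across and 24 mm high
- tray: blue plastic ball tray, 84 mm (x) by 138 mm (y), rim 16 mm and deck 10 mm high, 0.2 kg; origin at the centre of its underside, z up. In its middle stands an aluminium grip plate, 10 mm thick (x), 36 mm long (y), top 76 mm above the underside, with a foot 18 mm wide below 17 mm. Two round pockets, 15 mm wide, 7 mm deep, at y = +45 and -45 mm; the ball lies in the +y one
- pocket (a point): where the ball's centre lies when it sits in its pocket: tray frame (0, 45, 19.4) mm. Axes as the tray
- ball_center (a point): centre of the white ceramic ball, 24 mm in diameter, 25 g, lying loose on the mouth of its pocket; it rolls out if the tray tips about 35 degrees or is jerked
- ionizer: beige bench ion blower with a round fan grille in its front, about 93 x 179 x 194 mm, fixed; origin under its middle, its front (the grille) faces its own -x. Its foot plate reaches 10 mm further forward than the grille, a small knob low on the front 12 mm
- grille (a point): centre of the front of the blower's fan grille, 118 mm above the bench; axes as the blower: -x points out of the grille, z up
- loupe: black eye loupe, 39 mm across, 42 mm high, standing loose; origin at the centre of its underside; leave alone
- amber_roll: yellow roll of tape, 68 mm across, 20 mm high, lying loose; origin at the centre of its underside; leave alone
- jar: glass jar with a lid, 74 mm across, 101 mm high, loose; origin at the centre of its underside; leave alone
- flux_bottle: white pump bottle, 61 mm across, 122 mm high, loose, between lamp stand and blower; origin at the centre of its underside; leave alone
There are look-alikes about, which are no part of the job. Several things look just like the tray: the one meant starts farthest to the robot's right.

How it is judged:
By the outcome, as a careful person would: the job done as asked, in the order asked, and still so for the second after the job is handed in, while the arm keeps its last pose, push and grip.
It also fails if it takes over 64 s, if anything falls off the work surface, if the arm or the gripper's body presses on something with over 40 N, if the wrist force passes 120 N, or if a joint passes its speed limit or range.

## Working session

There is one attempt and no reset: what is moved stays moved. The work goes in short steps, each a Python script; the robot and the scene stay as the last script left them, time stands still between calls to the robot, and variables do not carry over. Pictures are saved under pics/ and viewed, and the job is handed in when it is done.

```bash
ls; mkdir -p pics; cat > h.py <<'E'
import numpy as np, cv2
from rig import bot
from scipy.spatial.transform import Rotation as R
def rot(q): return R.from_quat([q[1],q[2],q[3],q[0]])
def quat(r): x=r.as_quat(); return [x[3],x[0],x[1],x[2]]
def grab(n):
    s=bot.read_state(); c=bot.read_camera(n)
    if n=='wrist':
        T=np.eye(4); T[:3,:3]=rot(s['tool_rot']).as_matrix(); T[:3,3]=s['ee_pos']; M=T@np.array(c['mount'])
    else:
        M=np.eye(4); M[:3,:3]=rot(c['attitude']).as_matrix() if np.array(c['attitude']).size==4 else np.array(c['attitude']); M[:3,3]=c['eye']
    c['M']=M; c['f']=240/np.tan(np.radians(c['fovy'])/2); return c
def cloud(c):
    v,u=np.mgrid[:480,:640]; d=c['depth']; p=np.stack([(u-c['cx'])/c['f']*d,(v-c['cy'])/c['f']*d,d],-1)
    P=p@c['M'][:3,:3].T+c['M'][:3,3]; P[d<=0]=np.nan; return P
def proj(c,p):
    q=np.linalg.inv(c['M'])@np.append(p,1); return c['f']*q[0]/q[2]+c['cx'],c['f']*q[1]/q[2]+c['cy']
def ray_z(c,u,v,z):
    d=c['M'][:3,:3]@np.array([(u-c['cx'])/c['f'],(v-c['cy'])/c['f'],1]); o=c['M'][:3,3]; return o+d*(z-o[2])/d[2]
E
python3 - <<'E'
from h import *
import pickle
for n in('top','side','wrist'):
    c=grab(n); cv2.imwrite(f'pics/{n}0.png',c['image']); pickle.dump(c,open(f'{n}0.pkl','wb')); print(n,c['M'].round(3).tolist(),c['fovy'],c['cx'],c['cy'])
print(bot.read_state())
E
```

```text
pics
top [[-0.014, -0.991, 0.129, 277.829], [-1.0, 0.013, -0.005, 88.162], [0.003, -0.129, -0.992, 1753.462], [0.0, 0.0, 0.0, 1.0]] 43.67556402370023 310.419115443098 243.89380947939136
side [[-0.906, -0.214, 0.366, 33.68], [-0.423, 0.508, -0.751, 1045.707], [-0.025, -0.835, -0.55, 862.148], [0.0, 0.0, 0.0, 1.0]] 42.70945065814103 321.06821595434513 239.82955902116393
wrist [[0.364, -0.886, -0.288, 274.965], [-0.931, -0.347, -0.11, -484.762], [-0.003, 0.308, -0.951, 374.701], [0.0, 0.0, 0.0, 1.0]] 65.14753552697498 319.35587851318303 239.19160615345444
{'clock': 0.15, 'joint_positions': array([-1.26457743e+00,  3.00360959e-01,  1.52143285e+00,  2.23548295e-05,
        1.32069210e+00, -6.65982350e-02]), 'qvel': array([-0.00024697, -0.00094199, -0.00134681,  0.00072646,  0.00090747,
       -0.00183883]), 'effort': array([-2.84559092e-04, -5.43668711e+01, -3.61890435e+01, -8.90335605e-05,
        3.13805031e-03,  6.02147929e-05]), 'ee_pos': array([ 200.28767931, -512.06695869,  249.84443251]), 'tool_rot': array([ 0.58420341, -0.58380132,  0.3989179 , -0.39843055]), 'ft_force': array([ 0.72821026, -0.300948  ,  0.75616384]), 'moment': array([-0.01553354, -0.03701284,  0.01527791]), 'grip_width': 85.26313455042042}
```

View pics/top0.png

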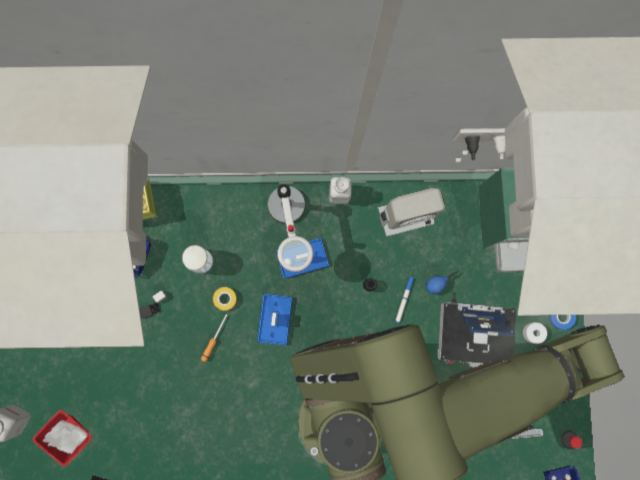

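View pics/side0.png

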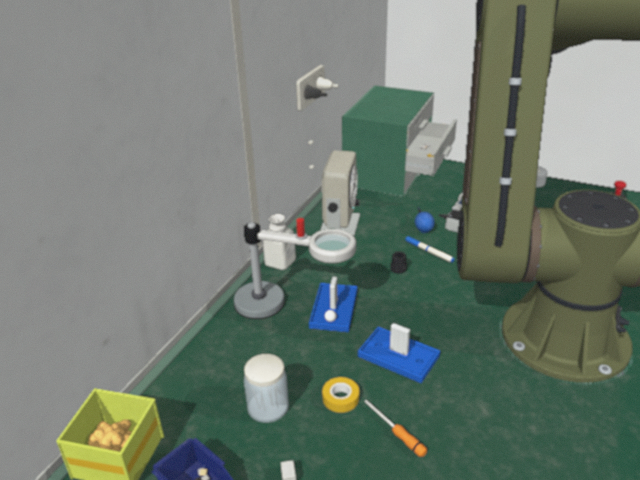

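View pics/wrist0.png

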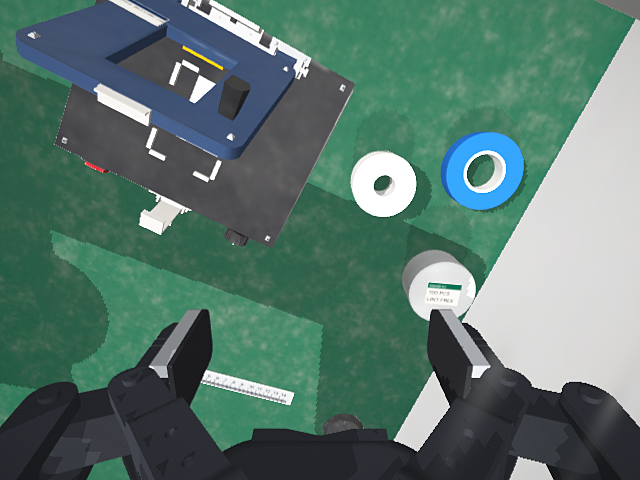

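```bash
python3 - <<'E'
import pickle
from h import *
t=pickle.load(open('top0.pkl','rb')); s=pickle.load(open('side0.pkl','rb'))
for c,n,l in((t,'top',[(284,190),(291,228),(296,253),(288,205),(303,240),(325,262),(318,268),(276,320),(275,320),(415,207),(405,228),(385,215),(430,222),(341,188),(197,258),(224,299),(370,285),(563,475)]),(s,'side',[(251,228),(300,222),(332,243),(334,285),(330,316),(400,335),(353,185),(333,208),(279,225)])):
    P=cloud(c)
    print(n)
    for u,v in l: print((u,v),P[v,u].round(0),c['image'][v,u])
def crop(c,x,y,w,h,f,n): cv2.imwrite(n,cv2.resize(c['image'][y:y+h,x:x+w],None,fx=f,fy=f,interpolation=cv2.INTER_CUBIC))
crop(t,240,160,220,170,3.5,'pics/tc.png'); crop(s,230,130,220,250,2.4,'pics/sc.png')
E
```

```text
top
(284, 190) [624. 148. 204.] [183 185 184]
(291, 228) [519. 129. 230.] [ 53  57 188]
(296, 253) [460. 118. 177.] [210 186 163]
(288, 205) [587. 138. 189.] [201 206 207]
(303, 240) [492.  99. 195.] [201 206 208]
(325, 262) [451.  37.  10.] [182 107  54]
(318, 268) [435.  58.   5.] [146  88  48]
(276, 320) [285. 181.  14.] [130  99  81]
(275, 320) [285. 181.  73.] [141 139 137]
(415, 207) [ 576. -199.  192.] [172 183 184]
(405, 228) [ 550. -202.    1.] [181 184 180]
(385, 215) [ 569. -128.  119.] [85 87 86]
(430, 222) [ 558. -265.   59.] [96 96 95]
(341, 188) [648.  -8. 115.] [190 196 198]
(197, 258) [459. 396.  95.] [209 220 223]
(224, 299) [348. 334.  -5.] [58 70 51]
(370, 285) [380. -89.  49.] [39 36 37]
(563, 475) [-160. -625.   -5.] [114  59  50]
side
(251, 228) [625. 156. 198.] [108 106 105]
(300, 222) [519. 142. 230.] [ 48  49 185]
(332, 243) [461. 119. 182.] [168 175 147]
(334, 285) [459. 119.  76.] [185 189 186]
(330, 316) [451. 157.  24.] [241 240 239]
(400, 335) [287. 194.  61.] [204 207 204]
(353, 185) [ 548. -200.  135.] [139 141 142]
(333, 208) [ 566. -117.  111.] [61 59 61]
(279, 225) [650.   1. 110.] [142 146 148]
```

View pics/tc.png

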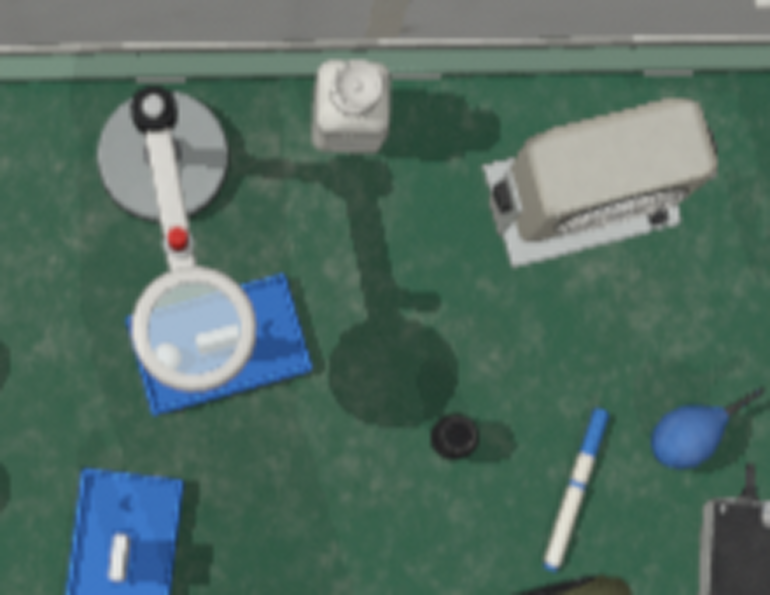

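View pics/sc.png

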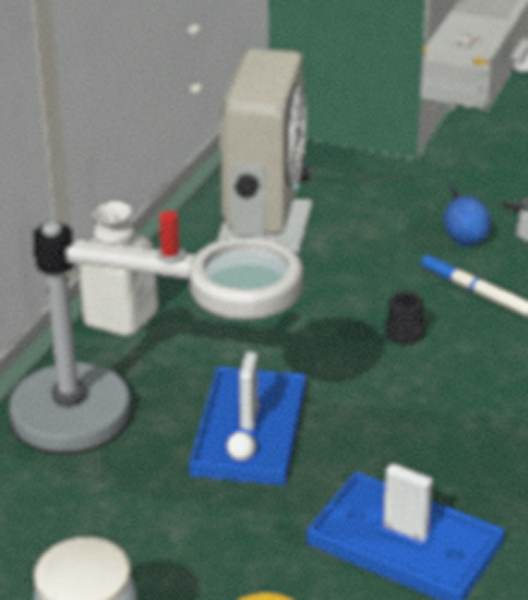

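```bash
cat >> h.py <<'E'
def down(a):
    """tool y down, jaw (tool x) along world angle a"""
    x=np.array([np.cos(a),np.sin(a),0]); y=np.array([0,0,-1.]); return quat(R.from_matrix(np.stack([x,y,np.cross(x,y)],1)))
E
python3 - <<'E'
from h import *
import pickle
print(bot.read_state()['clock'])
for a in (0.27,-1.3,1.84,-2.87,):
    for p in ([370,110,400],[330,100,420],[470,110,218]): print(a,p,bot.ik(p,down(a)))
Rm=rot(bot.read_state()['tool_rot']).as_matrix();print(Rm.round(2))
print(np.array(grab('wrist')['mount']).round(2))
E
```

```text
0.15
0.27 [370, 110, 400] [ 1.94015379e-01 -1.53505120e-01  1.66568056e+00 -4.44089210e-16
  1.62941722e+00 -7.59846213e-02]
0.27 [330, 100, 420] [ 1.87891536e-01 -2.53236280e-01  1.70188683e+00 -4.44089210e-16
  1.69294211e+00 -8.21084643e-02]
0.27 [470, 110, 218] [ 1.54008208e-01  1.80868344e-01  1.74686277e+00 -4.44089210e-16
  1.21386154e+00 -1.15991792e-01]
-1.3 [370, 110, 400] [ 1.94015379e-01 -1.53505120e-01  1.66568056e+00 -4.44089210e-16
  1.62941722e+00  1.49401538e+00]
-1.3 [330, 100, 420] [ 1.87891536e-01 -2.53236280e-01  1.70188683e+00 -4.44089210e-16
  1.69294211e+00  1.48789154e+00]
-1.3 [470, 110, 218] [ 1.54008208e-01  1.80868344e-01  1.74686277e+00 -4.44089210e-16
  1.21386154e+00  1.45400821e+00]
1.84 [370, 110, 400] [ 1.94015379e-01 -1.53505120e-01  1.66568056e+00 -4.44089210e-16
  1.62941722e+00 -1.64598462e+00]
1.84 [330, 100, 420] [ 1.87891536e-01 -2.53236280e-01  1.70188683e+00 -4.44089210e-16
  1.69294211e+00 -1.65210846e+00]
1.84 [470, 110, 218] [ 1.54008208e-01  1.80868344e-01  1.74686277e+00 -4.44089210e-16
  1.21386154e+00 -1.68599179e+00]
-2.87 [370, 110, 400] None
-2.87 [330, 100, 420] None
-2.87 [470, 110, 218] None
[[ 0.36 -0.    0.93]
 [-0.93  0.    0.36]
 [-0.   -1.    0.  ]]
[[   1.      0.     -0.      1.68]
 [   0.     -0.31    0.95 -124.93]
 [   0.     -0.95   -0.31   79.5 ]
 [   0.      0.      0.      1.  ]]
```

```bash
python3 - <<'E'
from h import *
import pickle
bot.move_to([165,-410,400],bot.read_state()['tool_rot'])
bot.move_to([400,100,390],down(1.84))
c=grab('wrist');cv2.imwrite('pics/w1.png',c['image']);pickle.dump(c,open('w1.pkl','wb'))
c=grab('top');cv2.imwrite('pics/top1.png',c['image'])
print(bot.read_state()['clock'])
E
```

```text
3.0917
```

View pics/w1.png

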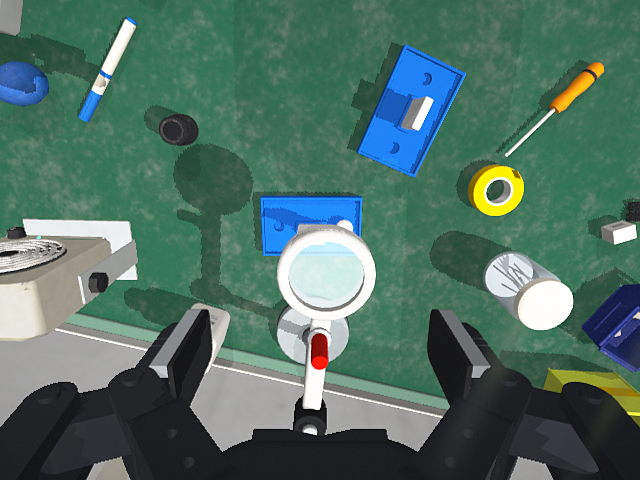

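View pics/top1.png

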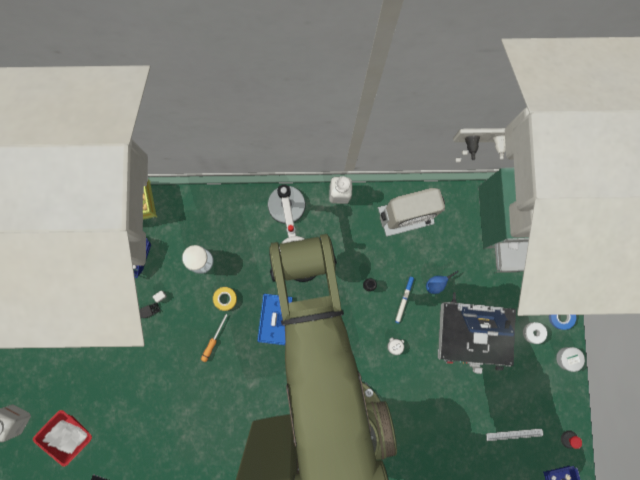

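```bash
python3 - <<'E'
import pickle
from h import *
w=pickle.load(open('w1.pkl','rb')); t=pickle.load(open('top0.pkl','rb')); s=pickle.load(open('side0.pkl','rb'))
for n,c in (('w',w),('t',t),('s',s)):
    P=cloud(c); im=c['image'].astype(int); b,g,r=im[...,0],im[...,1],im[...,2]
    m=(r>110)&(g<90)&(b<90)
    k=m&(np.hypot(P[...,0]-515,P[...,1]-130)<40)
    Q=P[k]; print(n,'knob',k.sum(),Q.mean(0).round(1),'z',np.nanpercentile(Q[:,2],[2,50,98]).round(1))
    top=Q[Q[:,2]>227]; print('  top face',len(top),top.mean(0).round(1) if len(top) else '')
    bl=(b>120)&(b>r+50)&(np.hypot(P[...,0]-455,P[...,1]-105)<95)&(P[...,2]<25)&(P[...,2]>-8)
    v,u=np.nonzero(bl)
    Q=P[bl]; h=cv2.minAreaRect(np.float32(Q[:,:2])); print('  tray blue',bl.sum(),h, np.percentile(Q[:,2],[5,50,95]).round(1))
    pl=(np.hypot(P[...,0]-455,P[...,1]-105)<40)&(P[...,2]>70)&(P[...,2]<82)
    Q=P[pl]; 
    if len(Q)>5: print('  plate top',len(Q),Q.mean(0).round(1),cv2.minAreaRect(np.float32(Q[:,:2])))
    hd=(np.hypot(P[...,0]-455,P[...,1]-115)<65)&(P[...,2]>186)&(P[...,2]<200)
    Q=P[hd]
    if len(Q)>5: print('  head',len(Q),cv2.minEnclosingCircle(np.float32(Q[:,:2])))
    # blower front
    br=(np.hypot(P[...,0]-560,P[...,1]+200)<130)&(P[...,2]>180)&(P[...,2]<205)
    Q=P[br]
    if len(Q)>5: print('  blower top',len(Q),Q[:,2].mean(),cv2.minAreaRect(np.float32(Q[:,:2])))
    # hinge collar
    hc=(np.hypot(P[...,0]-624,P[...,1]-148)<30)&(P[...,2]>199)&(P[...,2]<212)
    Q=P[hc]
    if len(Q)>5: print('  collar',len(Q),Q.mean(0).round(1))
    sd=(np.hypot(P[...,0]-624,P[...,1]-148)<80)&(P[...,2]>14)&(P[...,2]<26)
    Q=P[sd]
    if len(Q)>5: print('  disc',len(Q),cv2.minEnclosingCircle(np.float32(Q[:,:2])))
E
```

```text
w knob 526 [519.7 130.9 221.2] z [197.3 224.2 234.4]
  top face 239 [521.5 131.4 232.2]
  tray blue 3812 ((466.63177490234375, 104.62960815429688), (84.01927947998047, 142.75747680664062), 15.238697052001953) [ 8.7 11.7 17.7]
  head 3522 ((466.2629699707031, 121.16841888427734), 53.069950103759766)
  blower top 2660 190.82970960509158 ((576.0758056640625, -158.20164489746094), (66.03225708007812, 44.93345642089844), 11.746768951416016)
  collar 535 [621.  149.1 202.2]
  disc 1911 ((627.3137817382812, 150.15438842773438), 54.804359436035156)
t knob 26 [519.4 131.4 226.6] z [206.2 227.7 236.4]
  top face 14 [520.5 132.  230.9]
  tray blue 573 ((465.9479064941406, 105.10426330566406), (86.89921569824219, 138.53794860839844), 15.337285041809082) [-0.1  9.6 17.7]
  head 421 ((465.8711853027344, 121.70748901367188), 53.49964904785156)
  blower top 1212 191.38935798653011 ((584.9859008789062, -206.52627563476562), (69.53003692626953, 140.6671905517578), 13.968005180358887)
  collar 74 [626.2 149.9 202.4]
  disc 597 ((625.4609375, 148.95082092285156), 54.98758316040039)
s knob 124 [521.  138.7 217. ] z [197.5 216.9 233.4]
  top face 35 [521.4 136.9 230.6]
  tray blue 1492 ((470.261474609375, 98.09515380859375), (89.86627197265625, 165.59283447265625), 15.914373397827148) [ 2.1 10.5 16.9]
  plate top 60 [464.1 109.3  75.3] ((464.9291076660156, 107.86717987060547), (10.25447940826416, 38.474727630615234), 12.759933471679688)
  head 589 ((463.75262451171875, 127.07477569580078), 53.876739501953125)
  blower top 740 191.17080054032232 ((584.6986694335938, -201.90420532226562), (68.49166870117188, 143.5675811767578), 14.339529991149902)
  collar 112 [623.4 155.1 202. ]
  disc 1108 ((624.7694091796875, 153.82273864746094), 57.53825759887695)
```

```bash
python3 - <<'E'
from h import *
import pickle
a=1.739
bot.move_to([521,132,285],down(a))
c=grab('wrist');cv2.imwrite('pics/w2.png',c['image']);pickle.dump(c,open('w2.pkl','wb'))
bot.servo_line([521,132,220],speed=120)
bot.move_gripper(10,25)
s=bot.read_state();print(s['grip_width'],s['ee_pos'],s['ft_force'],s['clock'])
c=grab('wrist');cv2.imwrite('pics/w3.png',c['image'])
E
```

```text
15.409062037460284 [521.01145292 132.02018085 220.16062676] [-0.07000317 -0.2790548   2.58610559] 5.1583
```

View pics/w3.png

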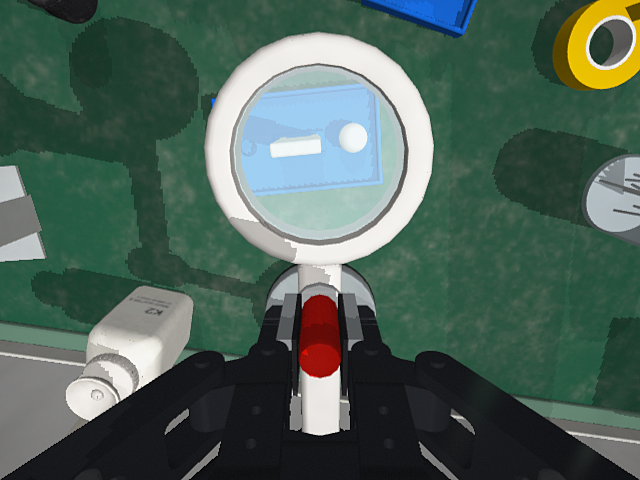

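```bash
python3 - <<'E'
from h import *
import pickle
t=pickle.load(open('top0.pkl','rb'));P=cloud(t)
for z0 in(150,250,350):
    m=(P[...,2]>z0)&(P[...,2]<z0+60)&(P[...,0]>500)&(P[...,1]>170)&(P[...,1]<500)
    print(z0,m.sum(),P[m].min(0) if m.any() else '')
for x in (165,172,178,184): print(P[x,250].round(0),P[x,160].round(0))
H=np.array([625,149.6]); r=np.hypot(521-625,132-149.6); th0=np.arctan2(132-149.6,521-625)
for d in(.7,1.1,1.4): print(bot.ik([H[0]+r*np.cos(th0-d),H[1]+r*np.sin(th0-d),220],down(1.739-d)))
E
```

```text
150 757 [736.23458329 170.11136116 150.05511524]
250 936 [736.17080522 170.74387536 250.04249569]
350 1113 [736.16857384 170.20120328 350.05826296]
[738. 254.  36.] [738. 514.  51.]
[721. 255.  20.] [739. 535. -35.]
[708. 257.  -0.] [710. 525.   5.]
[691. 257.  -4.] [693. 526.  -0.]
[ 2.99336944e-01  3.72772049e-01  1.49597415e+00 -4.44089210e-16
  1.27284646e+00 -7.39663056e-01]
[ 3.34774532e-01  4.55534887e-01  1.37946823e+00 -4.44089210e-16
  1.30658953e+00 -3.04225468e-01]
[ 3.42323181e-01  5.26292296e-01  1.27533074e+00 -4.44089210e-16
  1.33996962e+00  3.32318058e-03]
```

```bash
python3 - <<'E'
from h import *
H=np.array([625,149.6]); r=np.hypot(521-625,132-149.6); th0=np.arctan2(132-149.6,521-625)
def go(d,**k): return bot.servo_line([H[0]+r*np.cos(th0-d),H[1]+r*np.sin(th0-d),220],down(1.739-d),**k)
for d in np.arange(.1,1.16,.105):
    go(d,speed=90); f=bot.read_state()['ft_force']; print(round(d,2),f.round(1))
d0=d
for d in np.arange(d0+.04,1.46,.04):
    hit=go(d,speed=50,until_force=8); s=bot.read_state(); f=s['ft_force']; t=np.array([np.sin(th0-d),-np.cos(th0-d)]); print(round(d,3),hit,f.round(1),'tan',(f[:2]@t).round(1),s['clock'])
    if hit or f[:2]@t<-8: break
E
```

```text
0.1 [-2.6  1.2  4.1]
0.2 [-4.7  2.5  5.6]
0.31 [-6.2  2.9  5.4]
0.42 [-7.3  2.2  6.6]
0.52 [-7.4  4.   6.6]
0.62 [-9.4  6.7  7.1]
0.73 [-8.7  7.7  5.5]
0.84 [-9.5  9.1  5.8]
0.94 [-9.5 10.2  5.6]
1.05 [-8.2 11.9  5.3]
1.15 [-7.7 13.9  5.4]
1.19 False [-6.9 14.4  4.8] tan 1.7 8.475
1.23 False [-7.  15.4  4.5] tan 1.4 8.725
1.27 False [-6.5 15.4  4.1] tan 1.1 8.975
1.31 False [-5.4 16.8  4.4] tan 2.1 9.225
1.35 False [-41.   -2.2  17.6] tan -38.8 9.475
```

```bash
python3 - <<'E'
from h import *
H=np.array([625,149.6]); r=np.hypot(521-625,132-149.6); th0=np.arctan2(132-149.6,521-625)
def go(d,**k): return bot.servo_line([H[0]+r*np.cos(th0-d),H[1]+r*np.sin(th0-d),220],down(1.739-d),**k)
for d in(1.34,1.333,1.326,1.32):
    go(d,speed=50); s=bot.read_state(); f=s['ft_force']; print(d,f.round(1),s['clock'],s['grip_width'])
    if f[0]>-16: break
bot.move_gripper(85)
s=bot.read_state(); print(s['ft_force'],s['ee_pos'])
p=s['ee_pos']; bot.servo_line([p[0],p[1],290],speed=150)
bot.move_to([470,190,400],down(.5))
import pickle
for n in('wrist','top','side'):
    c=grab(n);cv2.imwrite(f'pics/{n}4.png',c['image']);pickle.dump(c,open(f'{n}4.pkl','wb'))
print(bot.read_state()['clock'])
E
```

```text
1.34 [-30.3   3.3  12.4] 9.725 14.775367655350761
1.333 [-24.    5.3  10.7] 9.975 14.885185684146343
1.326 [-16.    7.2   8.1] 10.225 15.129097030086848
[0.35295063 0.43252125 0.49749563] [582.75097201 246.17378363 219.96128993]
12.375
```

View pics/wrist4.png

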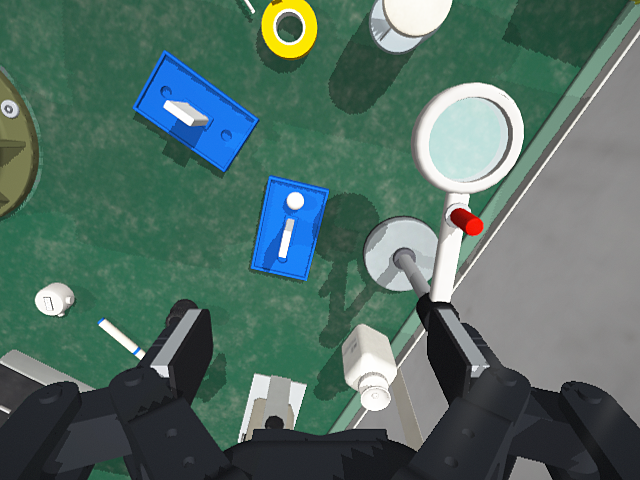

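View pics/side4.png

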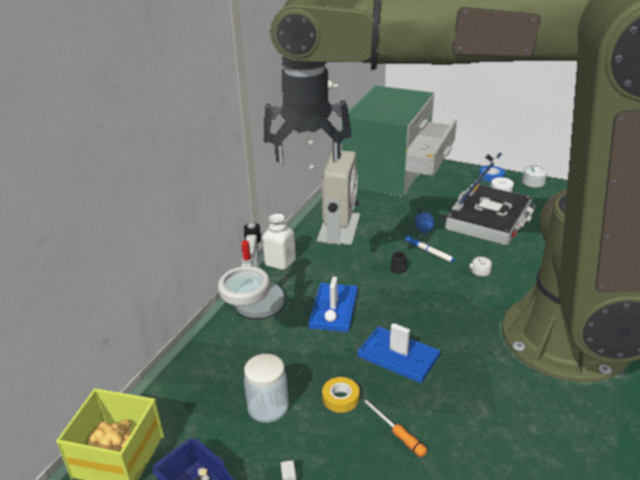

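View pics/top4.png

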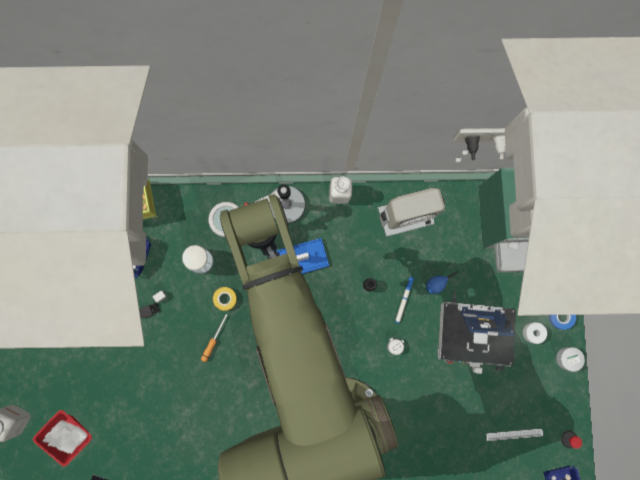

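```bash
python3 - <<'E'
import pickle
from h import *
for n in('wrist4','top4','side4'):
    c=pickle.load(open(n+'.pkl','rb'))
    P=cloud(c); im=c['image'].astype(int); b,g,r=im[...,0],im[...,1],im[...,2]
    D=np.hypot(P[...,0]-466,P[...,1]-105)
    bl=(b>110)&(b>r+50)&(D<85)&(P[...,2]<25)&(P[...,2]>5)
    Q=P[bl]; print(n,'tray',bl.sum(),cv2.minAreaRect(np.float32(Q[:,:2])))
    pl=(D<30)&(P[...,2]>72)&(P[...,2]<80); Q=P[pl]
    if len(Q)>5: print('  plate top',len(Q),Q.mean(0).round(1),cv2.minAreaRect(np.float32(Q[:,:2])))
    ba=(np.hypot(P[...,0]-454,P[...,1]-148)<16)&(P[...,2]>20)&(P[...,2]<40)&(r>150); Q=P[ba]
    if len(Q)>5:
        from scipy.optimize import least_squares
        f=least_squares(lambda x:np.linalg.norm(Q-x,axis=1)-12,[454,148,19]); print('  ball',len(Q),f.x.round(1),f.cost)
    m=(r>110)&(g<90)&(b<90)&(np.hypot(P[...,0]-582,P[...,1]-246)<30); Q=P[m]
    if len(Q): print('  knob',Q[Q[:,2]>228].mean(0).round(1) , len(Q))
    br=(np.hypot(P[...,0]-585,P[...,1]+206)<130)&(P[...,2]>186)&(P[...,2]<205); Q=P[br]
    if len(Q)>50: print('  blower top',len(Q),Q[:,2].mean(),cv2.minAreaRect(np.float32(Q[:,:2])))
# side grille crop
c=pickle.load(open('side4.pkl','rb'));P=cloud(c)
cv2.imwrite('pics/g.png',cv2.resize(c['image'][140:250,300:380],None,fx=5,fy=5,interpolation=cv2.INTER_CUBIC))
t=pickle.load(open('top0.pkl','rb'));cv2.imwrite('pics/gt.png',cv2.resize(t['image'][175:245,370:455],None,fx=8,fy=8,interpolation=cv2.INTER_CUBIC))
# front face plane: points with -x-facing
Rz=np.array([np.cos(.244),np.sin(.244)])
m=(np.hypot(P[...,0]-565,P[...,1]+200)<110)&(P[...,2]>30)&(P[...,2]<190)
d=P[m][:,:2]@Rz; h,e=np.histogram(d,bins=np.arange(420,640,3)); print(list(zip(e.astype(int),h)))
E
```

```text
wrist4 tray 5057 ((467.0905456542969, 104.53544616699219), (83.83019256591797, 138.69967651367188), 15.191584587097168)
  plate top 220 [466.8 105.9  76.9] ((467.193603515625, 104.46699523925781), (9.89108657836914, 36.606224060058594), 15.127561569213867)
  ball 228 [455.4 148.   20.3] 45.944866200693056
  knob [581.5 245.  232.8] 431
top4 tray 658 ((465.59222412109375, 101.88742065429688), (84.98143005371094, 134.17230224609375), 15.24273681640625)
  plate top 33 [465.9 102.   75.6] ((465.578857421875, 103.0674819946289), (9.78904914855957, 33.520931243896484), 13.149765968322754)
  knob [584.8 246.2 233.8] 5
  blower top 1095 192.0337590994227 ((583.8073120117188, -206.33236694335938), (71.48908996582031, 136.92437744140625), 13.987678527832031)
side4 tray 1425 ((465.3061828613281, 107.26908874511719), (85.28897857666016, 143.90814208984375), 14.97416877746582)
  plate top 56 [464.4 108.4  75.2] ((465.3851013183594, 106.50344848632812), (10.487523078918457, 40.31399154663086), 14.609232902526855)
  ball 78 [453.6 150.1  19. ] 117.34879327307122
  knob [580.2 249.1 230.9] 128
  blo
[... 1652 characters left out ...]
int64(0)), (np.int64(570), np.int64(0)), (np.int64(573), np.int64(0)), (np.int64(576), np.int64(0)), (np.int64(579), np.int64(0)), (np.int64(582), np.int64(0)), (np.int64(585), np.int64(0)), (np.int64(588), np.int64(0)), (np.int64(591), np.int64(0)), (np.int64(594), np.int64(0)), (np.int64(597), np.int64(0)), (np.int64(600), np.int64(0)), (np.int64(603), np.int64(0)), (np.int64(606), np.int64(0)), (np.int64(609), np.int64(0)), (np.int64(612), np.int64(0)), (np.int64(615), np.int64(0)), (np.int64(618), np.int64(0)), (np.int64(621), np.int64(0)), (np.int64(624), np.int64(0)), (np.int64(627), np.int64(0)), (np.int64(630), np.int64(0)), (np.int64(633), np.int64(0)), (np.int64(636), np.int64(0))]
```

View pics/g.png

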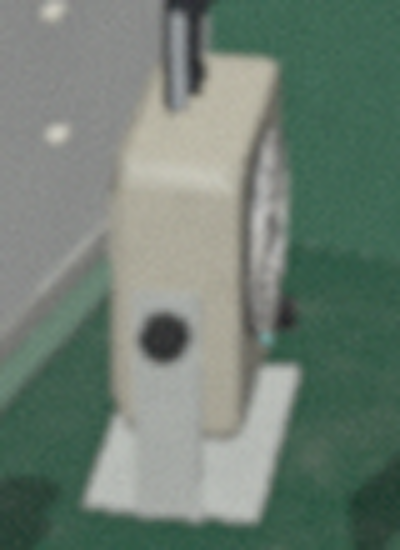

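View pics/gt.png

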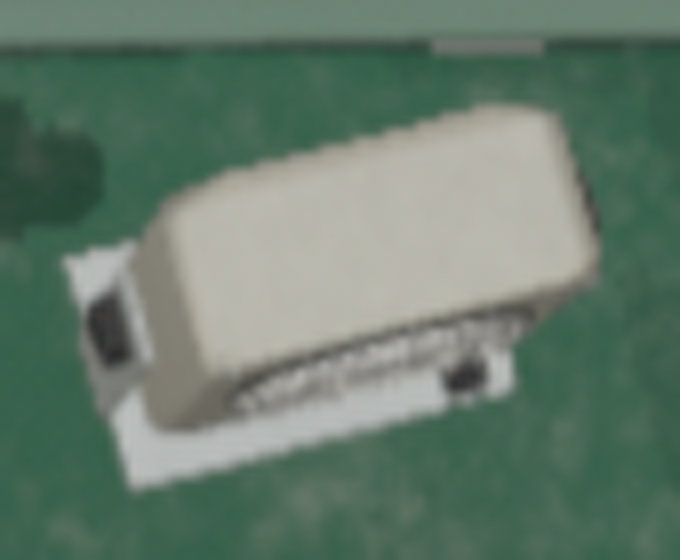

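```bash
python3 - <<'E'
from h import *
import pickle
bot.move_to([410,-170,280],down(1.81))
c=grab('wrist');cv2.imwrite('pics/w5.png',c['image']);pickle.dump(c,open('w5.pkl','wb'))
P=cloud(c)
n=np.array([np.cos(.243),np.sin(.243)]);t=np.array([-n[1],n[0]])
m=(np.hypot(P[...,0]-565,P[...,1]+200)<115)&(P[...,2]>70)&(P[...,2]<165)
Q=P[m]; d=Q[:,:2]@n; h,e=np.histogram(d,bins=np.arange(460,560,3)); print(list(zip(e.astype(int).tolist(),h.tolist())))
k=d<492; A=np.c_[Q[k][:,1],Q[k][:,2],np.ones(k.sum())]; co=np.linalg.lstsq(A,Q[k][:,0],rcond=None)[0]; print(k.sum(),co,'yaw',np.arctan(-co[0])); 
s=Q[k][:,:2]@t; print('lat range',np.percentile(s,[0,1,50,99,100]))
m=(np.hypot(P[...,0]-585,P[...,1]+206)<130)&(P[...,2]>186)&(P[...,2]<205);Q=P[m];print('top',len(Q),cv2.minAreaRect(np.float32(Q[:,:2])))
print(bot.read_state()['clock'])
E
```

```text
[(460, 0), (463, 0), (466, 0), (469, 0), (472, 0), (475, 0), (478, 0), (481, 453), (484, 3102), (487, 2084), (490, 1131), (493, 96), (496, 14), (499, 9), (502, 10), (505, 140), (508, 35), (511, 106), (514, 94), (517, 51), (520, 63), (523, 40), (526, 36), (529, 37), (532, 21), (535, 20), (538, 14), (541, 7), (544, 9), (547, 0), (550, 0), (553, 0), (556, 0)]
6731 [-1.88765496e-01 -5.48707624e-03  5.13722482e+02] yaw 0.18657018575020443
lat range [-374.67906876 -364.18486241 -318.39253135 -274.41443256 -273.18731358]
top 1303 ((557.7674560546875, -183.14089965820312), (18.677406311035156, 76.7578125), 15.516529083251953)
14.2417
```

View pics/w5.png

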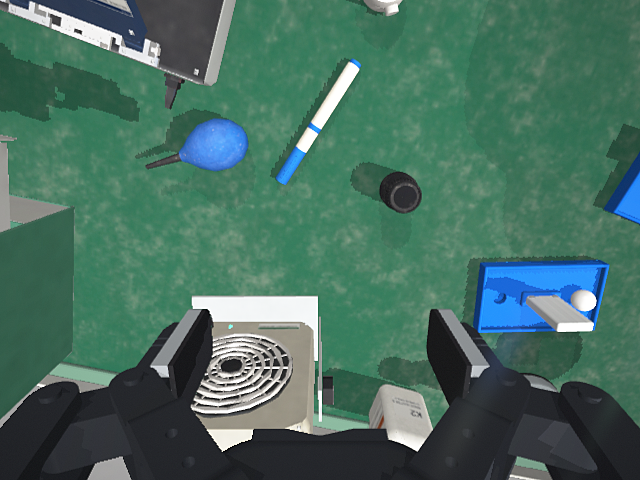

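```bash
python3 - <<'E'
from h import *
import pickle
c=pickle.load(open('w5.pkl','rb'));P=cloud(c)
n=np.array([np.cos(.243),np.sin(.243)]);t=np.array([-n[1],n[0]])
for u,v in((228,366),(233,366),(238,366),(233,360),(233,372),(291,368),(233,334),(200,405),(260,403),(305,370),(310,330),(310,400)):
    p=P[v,u];print((u,v),p.round(1),'n',(p[:2]@n).round(1),'t',(p[:2]@t).round(1))
cv2.imwrite('pics/w5c.png',cv2.resize(c['image'][280:450,170:345],None,fx=4.4,fy=3.5,interpolation=cv2.INTER_CUBIC))
E
```

```text
(228, 366) [ 552.  -217.8  129.6] n 483.3 t -344.2
(233, 366) [ 552.7 -213.8  127.4] n 485.0 t -340.5
(238, 366) [ 550.1 -209.4  129.3] n 483.6 t -335.7
(233, 360) [ 552.4 -215.5  119.8] n 484.3 t -342.1
(233, 372) [ 551.2 -212.   136.8] n 484.0 t -338.4
(291, 368) [ 541.3 -164.4  129.4] n 485.8 t -289.8
(233, 334) [ 555.4 -224.6   76.3] n 485.1 t -351.6
(200, 405) [ 559.8 -228.8  170.3] n 488.3 t -356.7
(260, 403) [ 548.7 -184.4  168.5] n 488.2 t -311.0
(305, 370) [ 542.9 -151.6  126. ] n 490.5 t -277.8
(310, 330) [ 542.3 -148.8   60.5] n 490.6 t -274.9
(310, 400) [ 546.7 -145.5  157.1] n 495.6 t -272.8
```

View pics/w5c.png

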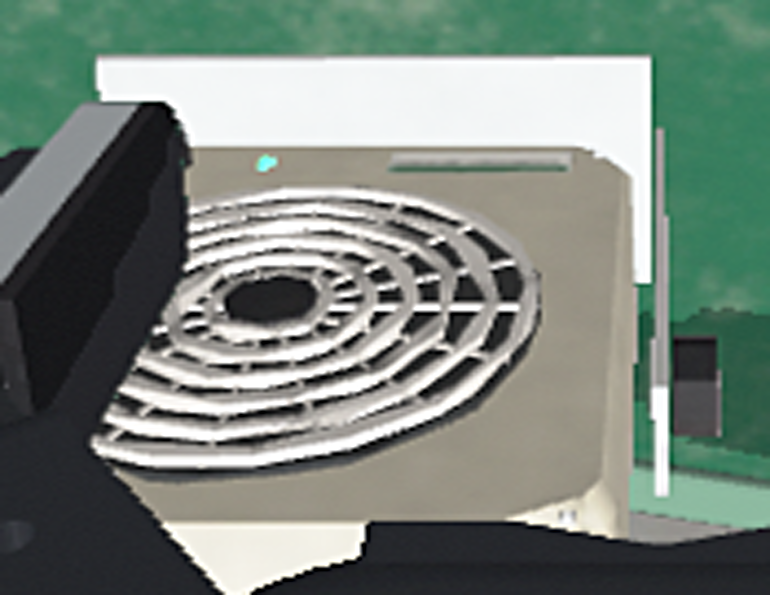

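```bash
python3 - <<'E'
from h import *
import pickle
r=rot(down(1.81)); 
x=r.as_matrix()[:,0]  # rotate about tool x so y(down)->forward n
for sg in(1,-1):
    r2=R.from_rotvec(x*sg*0.6)*r
    if r2.as_matrix()[0,1]>0.3: break
p=[360,-250,260]
print(bot.ik(p,quat(r2)))
bot.move_to(p,quat(r2))
c=grab('wrist');cv2.imwrite('pics/w6.png',c['image']);pickle.dump(c,open('w6.pkl','wb'))
print(bot.read_state()['clock'])
E
```

```text
NoneTraceback (most recent call last):
  File "<stdin>", line 10, in <module>
rig.MotionError: the arm cannot take that pose within its joint ranges
```

```bash
python3 - <<'E'
from h import *
r=rot(down(1.81)); x=r.as_matrix()[:,0]
for sg in(.2,.4,.6,.8):
  for p in([360,-250,260],[400,-235,260],[430,-230,300],[330,-230,300],[360,-230,340]):
    r2=R.from_rotvec(x*sg)*r; 
    if r2.as_matrix()[0,1]<0: r2=R.from_rotvec(-x*sg)*r
    print(sg,p,np.round(bot.ik(p,quat(r2)),2) if bot.ik(p,quat(r2)) is not None else None, r2.as_matrix()[:,1].round(2))
E
```

```text
0.2 [360, -250, 260] None [ 0.19  0.05 -0.98]
0.2 [400, -235, 260] None [ 0.19  0.05 -0.98]
0.2 [430, -230, 300] [-0.64  0.05  1.71  0.16  1.26 -2.49] [ 0.19  0.05 -0.98]
0.2 [330, -230, 300] None [ 0.19  0.05 -0.98]
0.2 [360, -230, 340] None [ 0.19  0.05 -0.98]
0.4 [360, -250, 260] None [ 0.38  0.09 -0.92]
0.4 [400, -235, 260] None [ 0.38  0.09 -0.92]
0.4 [430, -230, 300] None [ 0.38  0.09 -0.92]
0.4 [330, -230, 300] None [ 0.38  0.09 -0.92]
0.4 [360, -230, 340] None [ 0.38  0.09 -0.92]
0.6 [360, -250, 260] None [ 0.55  0.13 -0.83]
0.6 [400, -235, 260] None [ 0.55  0.13 -0.83]
0.6 [430, -230, 300] None [ 0.55  0.13 -0.83]
0.6 [330, -230, 300] None [ 0.55  0.13 -0.83]
0.6 [360, -230, 340] None [ 0.55  0.13 -0.83]
0.8 [360, -250, 260] None [ 0.7   0.17 -0.7 ]
0.8 [400, -235, 260] None [ 0.7   0.17 -0.7 ]
0.8 [430, -230, 300] None [ 0.7   0.17 -0.7 ]
0.8 [330, -230, 300] None [ 0.7   0.17 -0.7 ]
0.8 [360, -230, 340] None [ 0.7   0.17 -0.7 ]
```

```bash
python3 - <<'E'
from h import *
import pickle
best=None
for a in(1.5,1.3,1.1):
  r=rot(down(a)); x=r.as_matrix()[:,0]
  for sg in(.3,.5,.6):
   for p in([360,-280,260],[380,-290,280]):
    r2=R.from_rotvec(x*sg)*r
    if r2.as_matrix()[0,1]<0: r2=R.from_rotvec(-x*sg)*r
    q=bot.ik(p,quat(r2))
    if q is not None:
        T=np.eye(4);T[:3,:3]=r2.as_matrix();T[:3,3]=p;M=T@np.array([[1,0,0,1.68],[0,-.31,.95,-124.9],[0,-.95,-.31,79.5],[0,0,0,1]])
        pr=proj(dict(M=M,f=375.5,cx=319,cy=239),[551,-214,120]); print(a,sg,p,np.round(pr),np.round(q,2))
E
```

```text
1.5 0.3 [360, -280, 260] [399. 350.] [-0.84 -0.04  1.9   0.24  1.07 -2.44]
1.5 0.3 [380, -290, 280] [407. 320.] [-0.82 -0.    1.82  0.23  1.11 -2.4 ]
1.3 0.3 [360, -280, 260] [439. 337.] [-0.82 -0.05  1.92  0.18  1.03 -2.19]
1.3 0.3 [380, -290, 280] [442. 305.] [-0.8  -0.02  1.84  0.17  1.07 -2.16]
1.3 0.5 [360, -280, 260] [437. 290.] [-0.88 -0.13  2.03  0.37  0.85 -2.37]
1.3 0.5 [380, -290, 280] [442. 259.] [-0.85 -0.09  1.95  0.35  0.89 -2.32]
1.3 0.6 [360, -280, 260] [437. 267.] [-0.91 -0.16  2.08  0.5   0.78 -2.49]
1.3 0.6 [380, -290, 280] [443. 237.] [-0.88 -0.12  2.01  0.47  0.81 -2.43]
1.1 0.3 [360, -280, 260] [478. 317.] [-0.79 -0.06  1.93  0.11  0.99 -1.93]
1.1 0.3 [380, -290, 280] [477. 284.] [-0.77 -0.03  1.85  0.1   1.04 -1.91]
1.1 0.5 [360, -280, 260] [477. 273.] [-0.82 -0.15  2.05  0.24  0.78 -2.05]
1.1 0.5 [380, -290, 280] [478. 240.] [-0.8  -0.11  1.97  0.21  0.82 -2.01]
1.1 0.6 [360, -280, 260] [478. 252.] [-0.84 -0.18  2.1   0.33  0.68 -2.15]
1.1 0.6 [380, -290, 280] [480. 219.] [-0.82 -0.15  2.03  0.3   0.71 -2.09]
```

```bash
python3 - <<'E'
from h import *
import pickle
r=rot(down(1.3)); x=r.as_matrix()[:,0]
r2=R.from_rotvec(x*.6)*r
if r2.as_matrix()[0,1]<0: r2=R.from_rotvec(-x*.6)*r
bot.move_to([360,-280,260],quat(r2))
c=grab('wrist');cv2.imwrite('pics/w6.png',c['image']);pickle.dump(c,open('w6.pkl','wb'))
print(bot.read_state()['clock'])
cv2.imwrite('pics/w6c.png',cv2.resize(c['image'][150:390,320:560],None,fx=2.5,fy=2.5,interpolation=cv2.INTER_CUBIC))
E
```

```text
14.9333
```

View pics/w6.png

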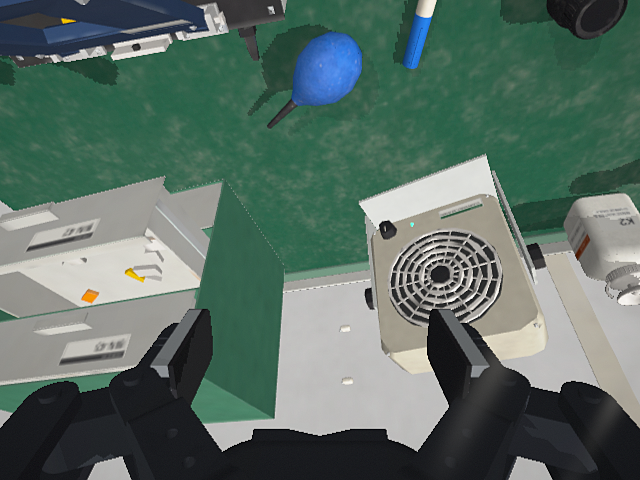

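View pics/w6c.png

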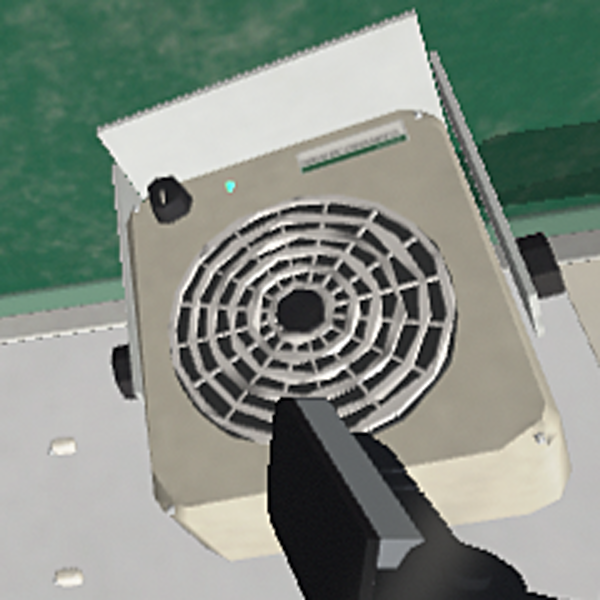

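```bash
python3 - <<'E'
from h import *
import pickle
c=pickle.load(open('w6.pkl','rb'));P=cloud(c)
def S(X,Y): return 320+X/2.5,150+Y/2.5
pts=[S(*q) for q in((220,235),(150,300),(180,455),(470,200),(500,400),(430,440),(430,160),(230,480),(480,330))]
F=np.array([P[int(round(v)),int(round(u))] for u,v in pts]); print(F.round(1))
cen=F.mean(0); nn=np.linalg.svd(F-cen)[2][2]; nn*=np.sign(nn[0]); print('face plane',nn.round(3),'yaw',np.arctan2(nn[1],nn[0]),'tilt',nn[2],'res',((F-cen)@nn).round(1))
n=np.array([np.cos(.243),np.sin(.243),0]);t=np.array([-n[1],n[0],0])
yaw=np.arctan2(nn[1],nn[0]); n=np.array([np.cos(yaw),np.sin(yaw),0]);t=np.array([-n[1],n[0],0])
print('face n',cen@n)
m=(np.hypot(P[...,0]-560,P[...,1]+210)<115)&(P[...,2]>50)&(P[...,2]<185)
d=P@n; Q=P[m]; h,e=np.histogram(d[m],bins=np.arange(470,505,2)); print(list(zip(e.tolist(),h.tolist())))
def hit(u,v,dn):
    o=c['M'][:3,3]; k=c['M'][:3,:3]@np.array([(u-c['cx'])/c['f'],(v-c['cy'])/c['f'],1]); return o+k*(dn-o@n)/(k@n)
u,v=S(301,311); print('hub depth pts',P[int(v)-1:int(v)+2,int(u)-1:int(u)+2].reshape(-1,3).round(1), (d[int(v),int(u)]))
for dn in(484,487,492): print(dn,hit(u,v,dn).round(1),[ (hit(*S(*q),dn)@t).round(1) for q in((172,325),(457,310))],[hit(*S(*q),dn).round(1)[2] for q in((305,196),(255,441))])
# ring outer: fit circle in face plane from outer ring pixels
ring=[(172,325),(457,310),(305,196),(240,222),(380,210),(430,245),(190,270),(185,385),(215,425),(260,441),(440,365),(400,410)]
for dn in(484,487,490):
    Y=np.array([hit(*S(*q),dn) for q in ring]); A=np.c_[Y@t,Y[:,2],np.ones(len(Y))]; b=(A[:,:2]**2).sum(1); s=np.linalg.lstsq(A,b,rcond=None)[0]; cx,cz=s[0]/2,s[1]/2; rr=np.sqrt(s[2]+cx*cx+cz*cz)
    print(dn,'circle t,z,r',cx.round(1),cz.round(1),rr.round(1),'xy',(n*dn+t*cx).round(1),(np.hypot(A[:,0]-cx,A[:,1]-cz)-rr).round(1))
E
```

```text
[[ 558.4 -239.5   82.8]
 [ 572.9 -272.7  100.3]
 [ 571.9 -268.3  171.4]
 [ 543.9 -146.9   95.5]
 [ 546.1 -160.6  175.9]
 [ 550.9 -184.4  185. ]
 [ 543.2 -155.4   73.9]
 [ 566.9 -251.4  185.1]
 [ 545.  -159.2  149.9]]
face plane [ 0.975  0.223 -0.018] yaw 0.22480353942476006 tilt -0.018348883484054123 res [-4.   2.4  1.1  2.2 -0.2 -0.9  0.1 -0.3 -0.4]
face n 495.95489427764966
[(470, 0), (472, 0), (474, 0), (476, 0), (478, 0), (480, 0), (482, 33), (484, 94), (486, 32), (488, 1155), (490, 3043), (492, 2805), (494, 5795), (496, 3440), (498, 689), (500, 103), (502, 17)]
hub depth pts [[ 552.4 -216.2  126.4]
 [ 552.  -215.3  126.7]
 [ 551.3 -214.5  127.3]
 [ 552.2 -216.4  127.6]
 [ 551.2 -215.6  128.3]
 [ 551.4 -214.7  128.3]
 [ 553.  -216.5  128.1]
 [ 552.9 -215.7  128.4]
 [ 551.4 -214.9  129.4]] 489.23473963320936
484 [ 545.8 -215.8  132. ] [np.float64(-381.5), np.float64(-281.8)] [np.float64(81.4), np.float64(178.1)]
487 [ 548.9 -215.6  130.2] [np.float64(-382.4), np.float64(-281.7)] [np.float64(79.1), np.float64(176.8)]
492 [ 553.9 -215.1  127.2] [np.float64(-383.8), np.float64(-281.6)] [np.float64(75.3), np.float64(174.5)]
484 circle t,z,r -331.9 133.0 51.3 xy [ 545.8 -215.7    0. ] [-0.8  0.7  1.6 -0.3 -0.7 -0.4 -0.4 -0.5  1.6  0.  -0.3 -0.7]
487 circle t,z,r -332.3 131.3 51.8 xy [ 548.8 -215.4    0. ] [-0.8  0.7  1.7 -0.3 -0.7 -0.4 -0.4 -0.5  1.6  0.  -0.3 -0.7]
490 circle t,z,r -332.7 129.5 52.3 xy [ 551.8 -215.1    0. ] [-0.8  0.7  1.7 -0.3 -0.7 -0.4 -0.4 -0.5  1.6  0.  -0.3 -0.7]
```

```bash
python3 - <<'E'
from h import *
import pickle
for n in('w5','w6','side4','top4','wrist4'):
    c=pickle.load(open(n+'.pkl','rb'));P=cloud(c);im=c['image'].astype(int)
    g=(im[...,1]>im[...,2]+25)&(im[...,1]>im[...,0]+10)&(abs(P[...,2])<25)&(P[...,0]>300)&(P[...,0]<680)&(P[...,1]>-330)&(P[...,1]<250)
    Q=P[g];A=np.c_[Q[:,0]-450,Q[:,1],np.ones(len(Q))];co=np.linalg.lstsq(A,Q[:,2],rcond=None)[0];print(n,len(Q),'bench z fit',co.round(4))
    m=(np.hypot(P[...,0]-585,P[...,1]+206)<100)&(P[...,2]>180);print('  top z',np.nanpercentile(P[m][:,2],[10,50,90]) if m.sum()>50 else None)
c=pickle.load(open('side4.pkl','rb'));P=cloud(c)
for z in(118,128): print('side proj',z,proj(c,[551.5,-215,z]), 'w5',proj(pickle.load(open('w5.pkl','rb')),[551.5,-215,z]))
cv2.imwrite('pics/g2.png',cv2.resize(c['image'][150:220,335:370],None,fx=8,fy=8,interpolation=cv2.INTER_CUBIC))
E
```

```text
w5 97086 bench z fit [-0.0000e+00  1.6000e-03  1.7322e+00]
  top z [181.21348466 187.83908271 194.245923  ]
w6 60644 bench z fit [4.0000e-04 1.5000e-03 1.9025e+00]
  top z [182.93158966 192.79764169 195.08010412]
side4 12531 bench z fit [0.0008 0.0005 0.0223]
  top z [184.16800057 192.08982118 194.85958678]
top4 12724 bench z fit [ 8.0000e-04 -1.2000e-03 -1.0254e+00]
  top z [ 187.63780746  197.76763526 1279.69382483]
wrist4 51875 bench z fit [0.     0.0016 1.0686]
  top z None
side proj 118 (np.float64(354.0402122995577), np.float64(188.25584223122723)) w5 (np.float64(234.17997241977776), np.float64(358.0639232919064))
side proj 128 (np.float64(354.05704276098754), np.float64(184.7443052090767)) w5 (np.float64(231.71847152445633), np.float64(365.0788439696656))
```

View pics/g2.png

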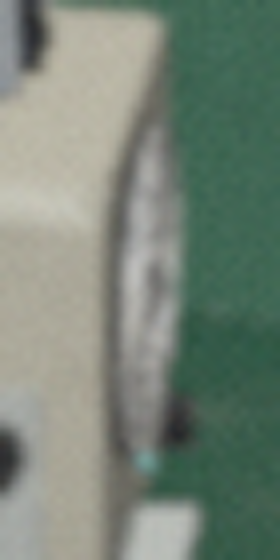

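```bash
python3 - <<'E'
from h import *
import pickle
for n in('side4','top4','w6','w5'):
    P=cloud(pickle.load(open(n+'.pkl','rb')))
    m=(P[...,2]>70)&(P[...,2]<450)&(P[...,0]>300)&(P[...,0]<530)&(P[...,1]<-130)&(P[...,1]>-520)
    Q=P[m]; print(n,m.sum(), np.percentile(Q,[1,99],axis=0).round(0).tolist() if m.sum() else '')
    m=(P[...,2]>30)&(P[...,2]<500)&(P[...,0]>520)&(P[...,1]<-300)&(P[...,1]>-520); Q=P[m]; print('   cab',m.sum(),np.percentile(Q,[1,99],axis=0).round(0).tolist() if m.sum() else '')
print(np.round(bot.ik([417.6,-293.1,160],down(.265)),2))
a=.265
bot.move_to([420,0,330],down(a))
bot.move_to([466.5,105,150],down(a))
c=grab('wrist');cv2.imwrite('pics/w7.png',c['image']);pickle.dump(c,open('w7.pkl','wb'));print(bot.read_state()['clock'])
P=cloud(c);D=np.hypot(P[...,0]-466,P[...,1]-105)
Q=P[(D<30)&(P[...,2]>72)&(P[...,2]<82)];print(Q.mean(0),cv2.minAreaRect(np.float32(Q[:,:2])))
E
```

```text
side4 1867 [[408.0, -516.0, 73.0], [529.0, -418.0, 217.0]]
   cab 4906 [[522.0, -516.0, 33.0], [742.0, -305.0, 321.0]]
top4 1332 [[302.0, -517.0, 71.0], [528.0, -350.0, 218.0]]
   cab 4473 [[525.0, -481.0, 33.0], [742.0, -302.0, 493.0]]
w6 70604 [[301.0, -515.0, 78.0], [522.0, -204.0, 311.0]]
   cab 26824 [[523.0, -515.0, 33.0], [743.0, -303.0, 221.0]]
w5 43486 [[302.0, -440.0, 73.0], [515.0, -130.0, 354.0]]
   cab 8717 [[522.0, -463.0, 31.0], [742.0, -311.0, 110.0]]
[-0.68  0.31  1.73 -0.    1.1  -0.95]
17.6917
[466.54207139 105.64922809  76.9069961 ] ((466.6888732910156, 104.58071899414062), (9.75028133392334, 35.808074951171875), 15.408315658569336)
```

View pics/w7.png

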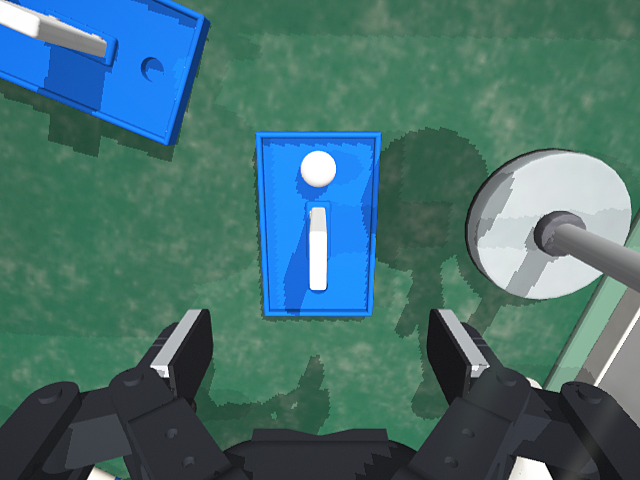

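```bash
python3 - <<'E'
from h import *
import pickle
a=.266
bot.servo_line([466.6,104.7,110],down(a),speed=120)
bot.servo_line([466.6,104.7,58],speed=80,until_force=15)
print(bot.read_state()['ee_pos'],bot.read_state()['ft_force'])
bot.move_gripper(4,60)
s=bot.read_state();print(s['grip_width'],s['ft_force'],s['clock'])
bot.servo_line([466.6,104.7,75],speed=30)
bot.servo_line([466.6,104.7,160.5],speed=60)
s=bot.read_state();print(s['grip_width'],s['ft_force'],s['clock'])
c=grab('wrist');cv2.imwrite('pics/w8.png',c['image']);c=grab('side');cv2.imwrite('pics/s8.png',c['image'])
E
```

```text
[466.84954003 104.74717964  58.36173892] [ 0.56073638 -0.46297336 -0.04257833]
9.042737385920997 [-0.4861548  -0.3517148   1.60222026] 19.65
9.328774244518607 [-0.67099183 -0.24741897 -2.31033367] 21.9417
```

View pics/w8.png

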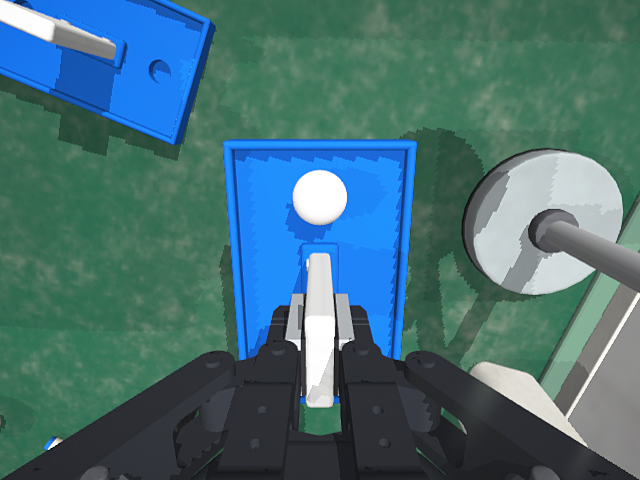

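View pics/s8.png

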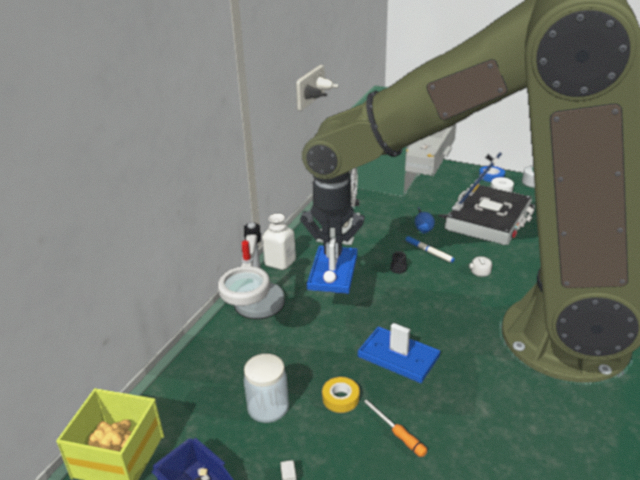

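```bash
python3 - <<'E'
from h import *
import pickle
bot.servo_line([415,-90,160.5],speed=90)
bot.servo_line([417.6,-293.1,160.5],speed=90)
bot.dwell(.5)
s=bot.read_state();print(s['grip_width'],s['ee_pos'],s['ft_force'],s['clock'])
for n in('wrist','side','top'):
    c=grab(n);cv2.imwrite(f'pics/{n}9.png',c['image']);pickle.dump(c,open(f'{n}9.pkl','wb'))
    P=cloud(c); im=c['image'].astype(int)
    from scipy.optimize import least_squares
    m=(np.hypot(P[...,0]-406,P[...,1]+250)<25)&(P[...,2]>118)&(P[...,2]<140)&(im.min(-1)>120); Q=P[m]
    if len(Q)>10: f=least_squares(lambda x:np.linalg.norm(Q-x,axis=1)-12,[406,-250,121],loss='soft_l1');print(n,len(Q),f.x.round(1))
    b=(im[...,0]>110)&(im[...,0]>im[...,2]+50)&(np.hypot(P[...,0]-417,P[...,1]+293)<90)&(P[...,2]>90)&(P[...,2]<125);Q=P[b]
    if len(Q)>20:
        A=np.c_[Q[:,0]-417,Q[:,1]+293,np.ones(len(Q))];print('  tray',len(Q),np.linalg.lstsq(A,Q[:,2],rcond=None)[0].round(3),cv2.minAreaRect(np.float32(Q[:,:2])))
E
```

```text
9.131933419310304 [ 417.59379937 -293.09582086  160.50188137] [ 0.97482292  0.0138788  -2.49818778] 27.3417
wrist 2314 [ 406.5 -250.2  122.9]
  tray 29392 [-2.00000e-03  4.00000e-03  1.14913e+02] ((418.3804016113281, -293.57208251953125), (84.49384307861328, 138.10565185546875), 15.223360061645508)
side 73 [ 405.  -249.3  122.7]
  tray 841 [ 2.00000e-03 -9.00000e-03  1.12929e+02] ((416.0011291503906, -289.712890625), (83.89115905761719, 148.24795532226562), 15.103792190551758)
top 31 [ 402.7 -251.9  125.7]
  tray 325 [2.6000e-02 4.0000e-03 1.1226e+02] ((429.5493469238281, -241.45799255371094), (50.848819732666016, 102.2920150756836), 56.956817626953125)
```

View pics/wrist9.png

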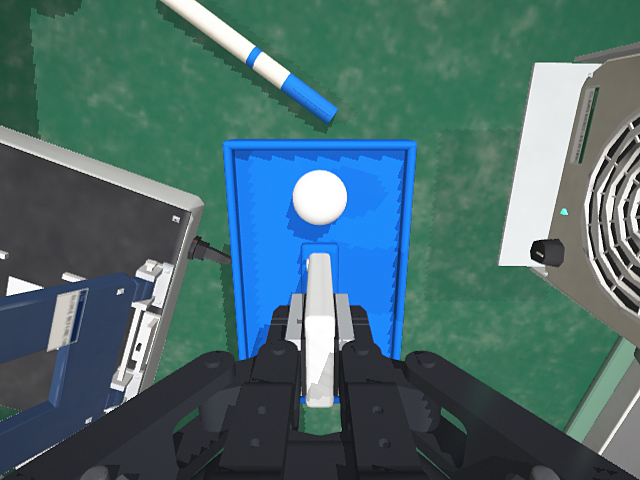

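View pics/side9.png

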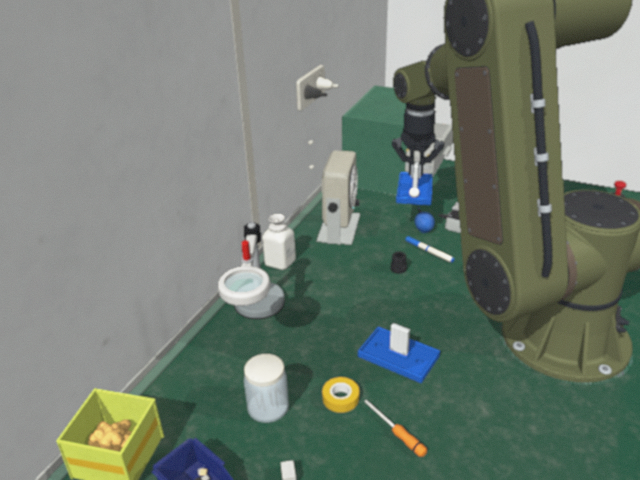

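View pics/top9.png

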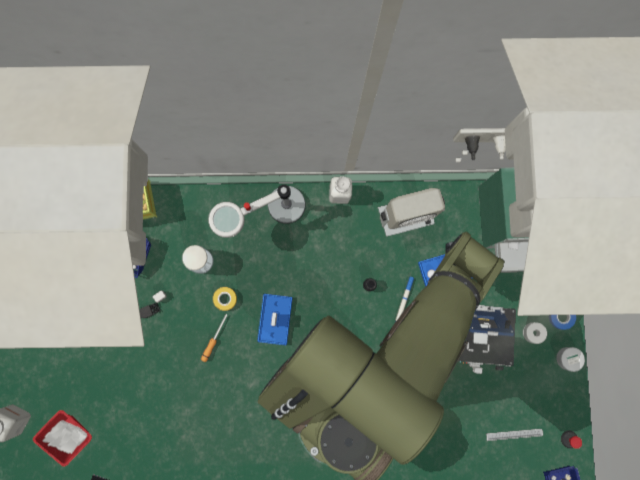

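```bash
python3 - <<'E'
from h import *
s=bot.read_state();print(s['clock'],abs(s['qvel']).max(),s['ft_force'])
bot.finish_job()
E
```

```text
27.4917 0.000604848524102357 [ 0.08183882  0.78922065 -2.31100416]
the job is handed in; nothing more can be done
```

I swung the lamp arm to its stop, lifted the tray with the ball still in its pocket, and handed in holding it in front of the ion blower at about 27.5 s of the 64 s.

- **Lamp:** I pinched the red knob and swung the arm about 1.33 rad until it met the stop. The push there briefly reached about 39 N. I eased it to about 16 N before letting go, and later pictures show the arm still there.
- **Tray:** The target was the tray under the lamp: of the two blue trays it is the one farther to the robot's right, and it holds the ball. I gripped its plate at 60 N.
- **Final pose:** The ball measures about (406, -250, 122) mm, roughly 150 mm straight out from the grille centre. In the close wrist view the tray is level to within 0.01 rad. The arm was still when I handed in, and the wrist force showed only the tray's weight. Nothing touched the blower, and in the last pictures the other things look unmoved.

**Disagreement:** Three views put the grille centre at about 126–128 mm above the bench, but the text says 118 mm. I set the ball at about 122 mm, between the two.

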